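# Close the vent port of an outdoor radio housing

### The job

Rebuild the vent on the white radio housing: slide the blue filter support down the T-headed post onto its sprung seat (wide flange down), then the aluminium spacer on top of it, then fit the orange cap over the T-head, press it down against the spring and give it about a quarter turn so that it stays locked under the T-head when you let go. Work gently, never pressing on the housing with more than 25 N, and leave the other things on the bench where they are.

Things in the scene. Friction and masses are not known exactly. Their poses are not given: they have to be found in the camera images.
- housing: White cast radio housing, fixed to the bench, 214 (x) x 234 (y) mm, its flat lid 80 mm above the bench; the two carrying handles at its x ends reach to 127 mm from its centre. Origin at the centre of its underside. The T-headed post stands upright at the centre of the lid.
- post (a point): Point on the post's axis at lid height (80 mm above the bench), axes as the housing's. The steel post is 27 mm in diameter up to 42 mm above this point, tapers to 15 mm at 48 mm, then a 10 mm neck up to the T-head at 61 mm. With support and spacer in place, the spacer's top stands 58 mm above this point.
- seat (a point): Point on the post's axis at the top of the free seat, 16 mm above the lid (fixed to the housing, does not follow the seat). The seat is a black sprung ring round the post, 48 mm across, bore 31 mm; it moves straight down at most 9 mm, starting at about 5 N and taking 1 N more per mm.
- tee (a point): Centre of the T-head's top, 67 mm above the lid, axes as the housing's. The T-head is a brass bar 24 x 8.5 mm, 6 mm thick. It lies roughly along the housing's y, but is off by an unknown angle of up to 0.6 rad either way about z, not in this pose: see it from above or feel for it with the cap. It keeps that angle. Pushed down, it gives up to 3 mm (about 6 N per mm).
- support_center (a point): Filter support, blue plastic, about 60 g, loose on the bench, upright: round flange 60 mm across and 6 mm thick below, hub 42 mm across above it, 22 mm high in all, bore 30 mm right through. Point on its axis half-way up, 11 mm above its underside. Grip the hub.
- spacer_center (a point): Spacer, plain aluminium ring, about 60 g, loose on the bench: 42 mm outside, bore 30 mm, 20 mm high. Point on its axis half-way up, 10 mm above its underside.
- cap_center (a point): Orange clamp cap, 60 g, loose: plate 48 (x) x 57 (y) x 8 mm with a through slot 28 (along y) x 12.5 mm in the middle for the T-head, and two upright ears flush with its x edges (outer faces 48 mm apart, 30 mm long). 24 mm high in all; point on its axis 12 mm above the underside. Grip across the ears (along x). Same either way round.
- cap_fit (a point): The cap's point on its axis at its underside. Off-line, the cap rests on the T-head, underside 67 mm above the lid; in line (within about 0.12 rad) it drops 9 mm over the bar onto the spacer. From there 5 mm of pressing (about 10 N) brings its plate under the bar, 9 mm (14 N) is the end of travel: 6 to 7.5 mm is right for turning.
- gasket: bystander: flat black rubber ring, 68 mm across, 6 mm thick; origin at the centre of its underside
- connector: bystander: stepped brass connector, 22 mm across, 32 mm tall, standing; origin at the centre of its underside
- screwdriver: bystander: green-handled screwdriver, 190 mm long, lying along its x axis
- screw_jar: bystander: clear jar with grey lid, 56 mm across, 70 mm tall; origin at the centre of its underside
- wrench: bystander: steel wrench, 160 mm long, lying along its x axis
- circuit_board: bystander: green circuit board 150 x 110 mm lying flat, 13 mm high at its connector; origin at the centre of its underside
- heatsink: bystander: finned aluminium heatsink 70 x 60 x 30 mm; origin at the centre of its underside
Not all that is in view belongs to the job. Leave any yellow look-alike of the part that bears spacer_center alone.

How it is judged:
On the way, in this order (a step that is already met when the one before it is completed fails the run):
1. the filter support is on the post, flange down on the seat (z of support_center in the frame of post between 0.017 and 0.0295 m and horizontal distance between support_center and post below 0.004 m and angle between support_center's own z axis and vertical below 0.1 rad), for 0.2 s.
2. the spacer is on the post, down on the support (all of step 1 and z of spacer_center in the frame of post between 0.038 and 0.0505 m and horizontal distance between spacer_center and post below 0.004 m and angle between spacer_center's own z axis and vertical below 0.1 rad), for 0.2 s.
3. the cap is over the T-head, pressed down and turned so that its plate lies under the bar (z of cap_center in the frame of post between 0.059 and 0.0675 m and horizontal distance between cap_center and post below 0.005 m and angle between cap_center's own z axis and vertical below 0.1 rad and angle between the y axis of cap_center and the y axis of post, either way round above 0.5 rad), for 0.1 s.
At the end, for the whole second after the job is handed in: On the post in order, let go, at rest, level within 0.1 rad, centred within 4 mm (cap 5): centres above the lid: support 19-25 mm, spacer 40-46 mm, cap 62-67.5 mm (seat held down about 5 mm), cap slot over 0.5 rad from the housing's y axis (z of support_center in the frame of post between 0.019 and 0.025 m and z of spacer_center in the frame of post between 0.04 and 0.046 m and z of cap_center in the frame of post between 0.062 and 0.0675 m and horizontal distance between each of support_center, spacer_center and post below 0.004 m and angle between each of support_center, spacer_center, cap_center's own z axis and vertical below 0.1 rad and horizontal distance between cap_center and post below 0.005 m and angle between the y axis of cap_center and the y axis of post, either way round above 0.5 rad and contact force between each of support, spacer, cap and the fingers below 0.1 N and linear speed of each of support, spacer, cap below 0.02 m/s); the robot touches nothing.
It fails at once if something is pressed on the housing, its post or its seat with more than 25 N (contact force between any of support, spacer, cap, the arm, the fingers and housing above 25 N).
It fails at once if another thing on the bench is pushed more than 25 mm from its place (distance of any of gasket, connector, screwdriver, screw_jar, wrench, circuit_board, heatsink from where it was at the start of the episode above 0.025 m).
It also fails if it takes over 72 s, if anything falls off the work surface, if the arm or the gripper's body presses on something with over 40 N, if the wrist force passes 120 N, or if a joint passes its speed limit or range.

### The arm

A 6-joint arm with a two-finger parallel gripper is mounted at the origin on the work surface. World frame = base frame: x ahead of the robot, y to its left, z up, the work surface at z = 0. Lengths are in m, angles in rad, forces in N, time in s.
With the tool pointing down it reaches from about 0.4 to 0.925 m from the base axis. Payload 3.4 kg.
Tool frame: the origin (TCP) lies on the centre line of the jaws, within the pads' length; the fingertips stand robot.tips_ahead ahead of it and the grasp point (between the pads) lies 3 mm ahead of it (robot.tips_ahead is the distance from the TCP to the fingertips, in m); z points along the fingers, x is the direction in which the jaws open and shut, and the axes are right-handed (so a half turn about z gives the same grasp; the last joint's range is limited). The gripper opens to 85 mm and grips with 20 to 120 N. Pads are 22 mm wide; open, the fingers measure 114 mm over their backs; the gripper's body (76 mm by 85 mm) begins 54 mm behind the grasp point. The pads swing forward as they close: fully open they stand 13 mm farther back than shut.
Start: joints at [1.248, 0.307, 1.506, -0, 1.328, -0.073], TCP at [0.142, 0.557, 0.253] pointing down, gripper open.
Joint ranges: [-3.12, 3.12], [-1.05, 2.28], [0.14, 2.33], [-1.42, 4.57], [0.1, 2.73], [-2.68, 2.68]. Speed limits (rad/s): [2.57, 2.57, 3.14, 3.14, 3.14, 3.14].

### API

Orientations are given as a rotation vector (axis times angle).
In Python, from station import robot, vision, finish_job gives the robot as it stands.
- The arm moves only by the tool step_arm, never from a script. Its argument "deltas" is a list of rows, each a list of 2 entries, a list of its own where there are three numbers: the shift along the world's x, y, z in mm, then the turn about the world's z in degrees. In form: [[[x, y, z], spin], ...]. A call has 1 to 20 rows; each row is the pose to reach, as a shift and turn from the pose commanded when the call began; what a row does not reach only later rows make up. A row lasts 1/8 s, in which the tool goes at most 62.5 mm and 10.7 degrees, less where a joint would pass 70% of its speed; a pose out of reach is approached as far as the arm can. A call with a gripper value outside its range is refused whole. "hand" is the finger opening in mm, from 0 to 85.4, set as the call begins (left out, the last holds). The fingers move at their own pace and stop on an object; "squeeze" is the grip in N (left out, the last holds). Time passes only in rows, so rows that repeat a pose let the fingers close. It gives the time, the measured TCP pose, the force and the opening at its end, in the units of the state.
- robot.get_obs(): the state, without advancing time (a new reading comes with each control period).
- vision.grab_frame(name): name is "scene" or "top" or "wrist"; returns (picture, depth): 480x640x3 uint8, blue, green, red; 480x640 float32, m along the optical axis (not along the pixel's ray), 0 where there is no reading.
- vision.camera_params(name): a dict with "intrinsics" (3x3 intrinsics, pixels), "R" (3x3) and "t" (3): a world point X has camera coordinates R X + t; the wrist camera has in their place "T_tool_cam" (4x4, takes a point from camera to tool coordinates, whose origin is the TCP and whose axes are the tool frame's). Camera axes: x right, y down, z forward; pixel columns grow to the right and rows downward; lengths in m; the calibration is good to about 2 mm. A picture is of the moment at which its call begins: read the wrist's pose just before it. camera_params takes no time and is no camera call.
- finish_job(): hands the job in, once; it reports no verdict.
Trained networks look in the newest picture that a camera, given by its name, has taken for a name from the list of things; names that differ only in an ending like _2 or _b are one class to them, and where a whole thing is asked for, a point or a joint stands for the part that bears it (a point fixed in the world has none). Each returns a list of dicts, best first, with "p" (0 to 1); they miss things now and then, are a little off and sometimes report something else, mostly with a low value. They report only what shows in the picture. A call takes as long as a camera call. They do not tell look-alikes from the thing itself.
- vision.cut_out(camera, query): "mask" (480x640 bool, what is visible of it) and "rect" ([centre column, centre row, width, height] in pixels, round what is visible of it).
The state is a dict: "time_s": time; "qpos": joint angles; "joint_vel": joint speeds; "effort": joint torques, N m; "tcp_pos": TCP position; "tcp_rot": TCP orientation; "ft_force": force on the tool from outside, world axes, zero at the start; "wrist_torque": the same for the moment, N m; "opening": finger opening in m.
Only numpy, scipy, OpenCV 4.12 (cv2) and the standard library are available. Lean on these libraries where they do the work, as an engineer would, in place of code of your own. Each camera call takes 0.05 s, during which the arm holds its last target.

## Working session

There is one attempt and no reset: what is moved stays moved. The work goes in short steps, Python scripts to look and compute and a tool call to move; the robot and the scene stay as the last step left them, time stands still between calls to the robot, and variables do not carry over. Pictures are saved under pics/ and viewed, and the job is handed in when it is done.

Besides the shell and the picture viewer there is one more tool, called after "Call:" in YAML: its name, and indented under it one key for each argument. step_arm: Moves the arm, as the interface text tells. Its arguments: {"type":"object","properties":{"deltas":{"type":"array","items":{"type":"array"}},"hand":{"type":"number"},"squeeze":{"type":"number"}},"required":["deltas"]}

```bash
ls; mkdir -p pics
cat > h.py <<'E'
import numpy as np, cv2, sys
from station import robot, vision, finish_job
from scipy.spatial.transform import Rotation as Rn
def cam(name, obs=None):
    p=vision.camera_params(name)
    K=np.array(p["intrinsics"])
    if "R" in p: return K,np.array(p["R"]),np.array(p["t"])
    T=np.array(p["T_tool_cam"]); Rt=Rn.from_rotvec(obs["tcp_rot"]).as_matrix()
    Rwc=Rt@T[:3,:3]; c=Rt@T[:3,3]+np.array(obs["tcp_pos"])
    return K,Rwc.T,-Rwc.T@c
def pts(depth,mask,K,R,t):
    v,u=np.nonzero(mask&(depth>0)); z=depth[v,u]
    X=np.stack([(u-K[0,2])*z/K[0,0],(v-K[1,2])*z/K[1,1],z],1)
    return (X-t)@R
def proj(X,K,R,t):
    c=R@np.array(X)+t; p=K@c; return p[:2]/p[2]
def ray(u,v,zw,K,R,t):
    d=R.T@np.array([(u-K[0,2])/K[0,0],(v-K[1,2])/K[1,1],1]); c=-R.T@t
    return c+d*(zw-c[2])/d[2]
E
python3 - <<'E'
from h import *
o=robot.get_obs(); print({k:np.round(v,3) for k,v in o.items()}); print(robot.tips_ahead)
for n in ["scene","top","wrist"]:
    im,d=vision.grab_frame(n); cv2.imwrite(f"pics/{n}0.png",im); np.save(f"{n}0.npy",d)
    K,R,t=cam(n,o); print(n,np.round(-R.T@t,3),np.round(R,2).tolist(),K[0,0])
    for q in ["housing","support_center","spacer_center","cap_center"]:
        for r in vision.cut_out(n,q)[:3]:
            P=pts(d,r["mask"],K,R,t); print(" ",q,round(r["p"],2),np.round(r["rect"]),np.round(np.median(P,0),3) if len(P) else None, np.round(P[:,2].max(),3) if len(P) else None)
E
```

```text
pics
{'time_s': np.float64(0.0), 'qpos': array([ 1.248,  0.308,  1.508,  0.   ,  1.328, -0.074]), 'joint_vel': array([-0.   , -0.002, -0.   ,  0.001,  0.001,  0.   ]), 'effort': array([ 2.0000e-03, -4.5757e+01, -2.5192e+01,  0.0000e+00,  1.3000e-02,
       -0.0000e+00]), 'tcp_pos': array([0.141, 0.557, 0.252]), 'tcp_rot': array([ 2.479,  1.928, -0.003]), 'ft_force': array([ 0.561,  0.147, -0.154]), 'wrist_torque': array([0.017, 0.063, 0.002]), 'opening': np.float64(0.085)}
0.022
scene [ 1.108 -0.676  0.738] [[0.77, 0.63, 0.01], [0.37, -0.45, -0.81], [-0.51, 0.63, -0.58]] 491.1948505830056
  housing 0.66 [338. 240. 114.  89.] [0.547 0.067 0.074] 0.148
  support_center 0.67 [429. 203.  65.  35.] [0.581 0.443 0.004] 0.017
  support_center 0.59 [285. 337.  35.  21.] [ 0.619 -0.201  0.007] 0.023
  spacer_center 0.86 [302. 295.  19.  18.] [ 0.558 -0.086  0.01 ] 0.023
  spacer_center 0.81 [253. 288.  20.  21.] [ 0.463 -0.138  0.013] 0.022
  cap_center 0.72 [202. 333.  29.  26.] [ 0.477 -0.301  0.008] 0.026
top [ 0.345 -0.014  1.505] [[-0.0, -1.0, -0.02], [-0.99, 0.01, -0.14], [0.14, 0.02, -0.99]] 546.4252905919238
  housing 0.86 [289. 254. 104.  96.] [0.514 0.112 0.078] 0.154
  support_center 0.71 [180. 318.  24.  48.] [0.334 0.401 0.008] 0.02
  support_center 0.53 [400. 222.  18.  22.] [ 0.612 -0.192  0.009] 0.032
  support_center 0.47 [499. 249.  20.  31.] [ 0.532 -0.463  0.024] 0.034
  spacer_center 0.64 [179. 317.  30.  46.] [0.353 0.409 0.008] 0.02
  spacer_center 0.48 [382. 277.  12.  13.] [ 0.463 -0.134  0.02 ] 0.027
  spacer_center 0.47 [400. 223.  18.  21.] [ 0.609 -0.189  0.011] 0.032
  cap_center 0.69 [438. 268.  18.  22.] [ 0.476 -0.293  0.01 ] 0.033
  cap_center 0.67 [370. 172.   6.   7.] [ 0.754 -0.115  0.012] 0.035
wrist [0.059 0.577 0.373] [[0.25, 0.97, -0.0], [0.92, -0.23, 0.33], [0.32, -0.08, -0.94]] 408.92260648066093
  support_center 0.34 [249. 409.  93.  86.] [0.365 0.415 0.006] 0.253
```

Run:
```python
import cv2
a=cv2.imread("pics/scene0.png");cv2.imwrite("pics/s0c.png",cv2.resize(a[180:420,150:520],None,fx=2.1,fy=2.1,interpolation=3))
a=cv2.imread("pics/top0.png");cv2.imwrite("pics/t0c.png",cv2.resize(a[120:380,150:550],None,fx=2,fy=2,interpolation=3))
```

```text
(no output)
```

View pics/s0c.png

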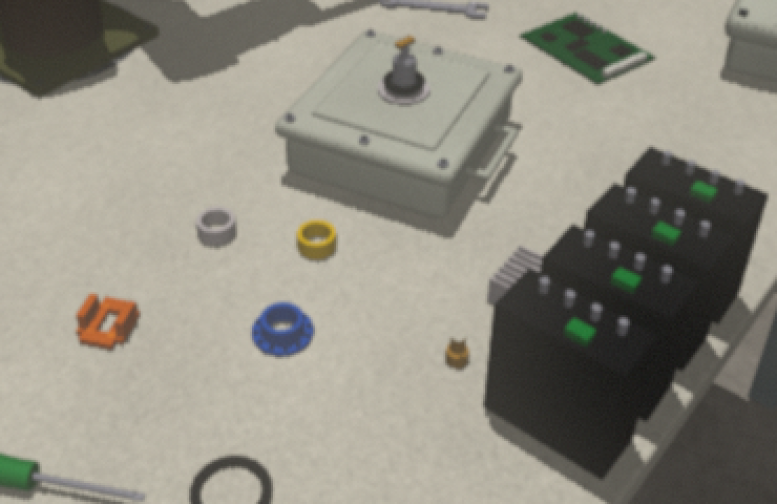

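View pics/t0c.png

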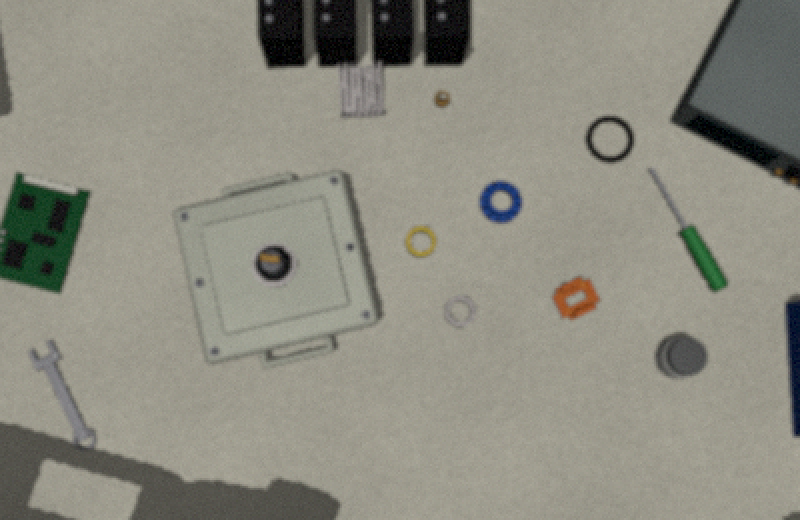

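Candidates in the scene image:
- **Blue support:** (285,337). The detection at (429,203) is the circuit board.
- **Spacer:** grey ring at (253,288). The yellow look-alike is at (302,295).
- **Cap:** orange part at (202,333).
- **Post:** on the housing, around (342,220).

I'll triangulate these from both fixed views.

Run:
```python
from h import *
o=robot.get_obs()
T=np.array(vision.camera_params("wrist")["T_tool_cam"]); print(np.round(T,3).tolist())
C={n:cam(n) for n in ["scene","top"]}
def tri(ps,pt):
    A=[];
    for n,p in (("scene",ps),("top",pt)):
        K,R,t=C[n]; P=K@np.c_[R,t]
        A+= [p[0]*P[2]-P[0], p[1]*P[2]-P[1]]
    X=np.linalg.svd(np.array(A))[2][-1]; return X[:3]/X[3]
for n,ps,pt in [("support",(285,337),(400.5,221.5)),("spacer",(253,288),(380,275.5)),("yellow",(302,295),(360,240.5)),("cap",(202,333),(438,268)),("tee",(343,200.5),(285.5,250))]:
    print(n,np.round(tri(ps,pt),4))
# lid
K,R,t=C["top"]; d=np.load("top0.npy"); m=np.zeros((480,640),bool); m[200:310,230:350]=1
P=pts(d,m,K,R,t); L=P[(abs(P[:,2]-.08)<.012)]
r=cv2.minAreaRect((L[:,:2]*1000).astype(np.float32)); print(r)
H=P[P[:,2]>.125]; print(len(H),H.mean(0))
a=cv2.imread("pics/scene0.png");cv2.imwrite("pics/s0d.png",cv2.resize(a[190:250,300:400],None,fx=7,fy=7,interpolation=3))
b=cv2.imread("pics/scene0.png");cv2.imwrite("pics/s0e.png",cv2.resize(b[270:350,240:320],None,fx=7,fy=7,interpolation=3))
```

```text
[[1.0, 0.001, -0.001, -0.0], [-0.0, 0.945, 0.327, -0.085], [0.001, -0.327, 0.945, -0.121], [0.0, 0.0, 0.0, 1.0]]
support [ 0.6123 -0.1961  0.0021]
spacer [ 0.461  -0.1367  0.0071]
yellow [ 0.5588 -0.0831  0.0052]
cap [ 0.4803 -0.2959  0.0062]
tee [0.5173 0.1115 0.1411]
((517.6670532226562, 113.14242553710938), (213.7865447998047, 233.5806427001953), 13.268491744995117)
59 [0.51753255 0.11252702 0.13948426]
```

View pics/s0d.png

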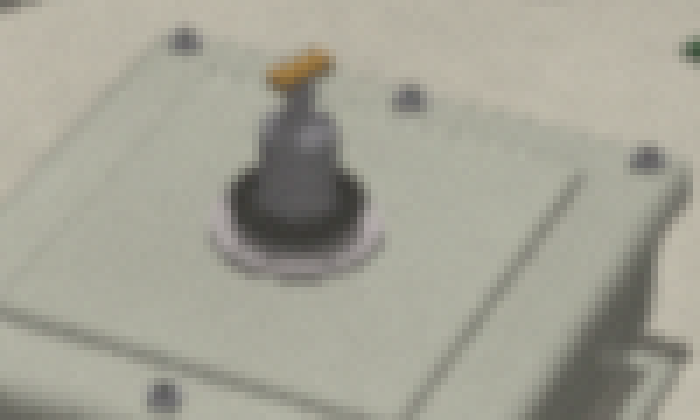

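View pics/s0e.png

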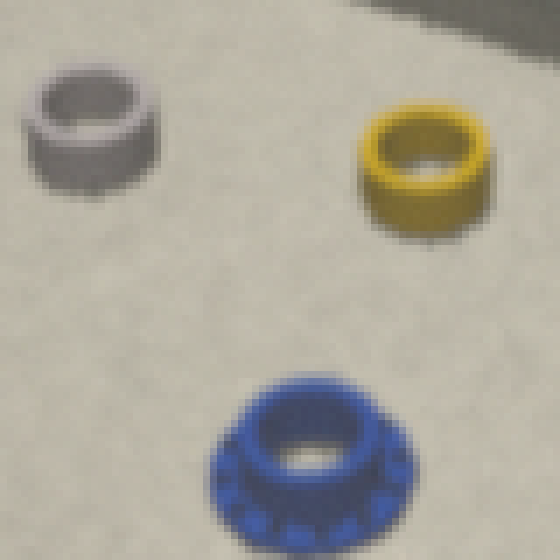

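The close crop shows the grey spacer upper left, the yellow look-alike upper right and the blue support below, flange down. From the lid depth fit, the housing is at (0.518, 0.113) with yaw about 13°. Next I'll look at the post with the wrist camera.

Call:
step_arm:
  deltas:
    - [[379, -451, 0], -62.4]
    - [[379, -451, 0], -62.4]
    - [[379, -451, 0], -62.4]
    - [[379, -451, 0], -62.4]
    - [[379, -451, 0], -62.4]
    - [[379, -451, 0], -62.4]
    - [[379, -451, 0], -62.4]
    - [[379, -451, 0], -62.4]
    - [[379, -451, 0], -62.4]
    - [[379, -451, 0], -62.4]
    - [[379, -451, 0], -62.4]
    - [[379, -451, 0], -62.4]
    - [[379, -451, 0], -62.4]

```text
time_s: 2.38
tcp_pos: [0.5197, 0.1073, 0.2533]
tcp_rot: [-3.12, -0.367, 0.001]
ft_force: [-0.2, 0.1, -0.5]
opening: 0.0849
```

Run:
```python
from h import *
o=robot.get_obs(); im,d=vision.grab_frame("wrist"); cv2.imwrite("pics/w1.png",im); np.savez("w1.npz",d=d,p=o["tcp_pos"],r=o["tcp_rot"])
print(o["time_s"],o["tcp_pos"],o["tcp_rot"])
K,R,t=cam("wrist",o)
hsv=cv2.cvtColor(im,cv2.COLOR_BGR2HSV)
P=pts(d,np.ones((480,640),bool),K,R,t); H=P[(P[:,2]>.135)&(P[:,2]<.16)&(np.hypot(P[:,0]-.518,P[:,1]-.113)<.03)]
print(len(H),H.mean(0),np.percentile(H[:,2],[5,50,95])); r=cv2.minAreaRect((H[:,:2]*1000).astype(np.float32)); print(r)
L=P[(abs(P[:,2]-.08)<.008)];print("lid z",np.median(L[:,2]))
```

```text
2.375 [0.5196549  0.10727267 0.25333191] [-3.11972174e+00 -3.67306593e-01  7.80251009e-04]
613 [0.51803067 0.11266748 0.14683227] [0.14351155 0.14722976 0.14834097]
((517.9022216796875, 111.85035705566406), (24.50449562072754, 9.27365779876709), 81.65978240966797)
lid z 0.0791597720832031
```

View pics/w1.png

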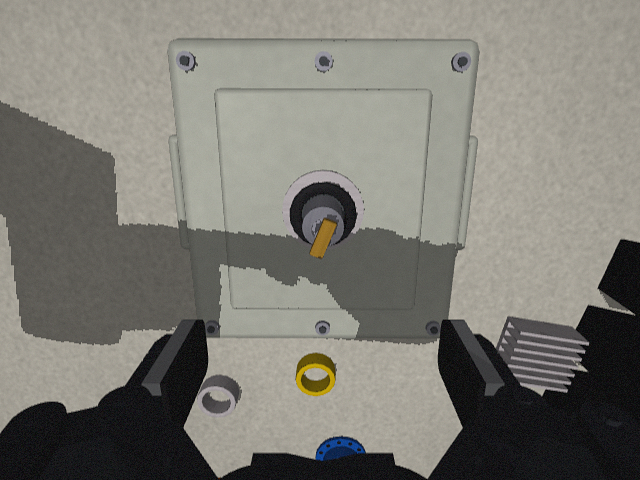

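The picture shows the brass bar centred at (323,238), leaning about 22° right of image up, so it lies along world 81.7°. The post's depth centre is about (0.518, 0.112), and the tee top is at z 0.147. The spacer is at (219,396), the yellow ring at (316,374) and the support at (341,448). I'll keep this yaw and move above the support.

Call:
step_arm:
  deltas:
    - [[15, -60, 0], 0]
    - [[30, -120, -10], 0]
    - [[92, -302, -100], 0]
    - [[92, -302, -100], 0]
    - [[92, -302, -100], 0]
    - [[92, -302, -100], 0]
    - [[92, -302, -100], 0]
    - [[92, -302, -100], 0]

```text
time_s: 3.42
tcp_pos: [0.6125, -0.1939, 0.154]
tcp_rot: [-3.119, -0.367, -0.0]
ft_force: [1.0, -0.3, 0.0]
opening: 0.0854
```

```bash
cat >> h.py <<'E'
def look(tag):
    o=robot.get_obs(); im,d=vision.grab_frame("wrist"); cv2.imwrite(f"pics/{tag}.png",im); np.savez(f"{tag}.npz",d=d,p=o["tcp_pos"],r=o["tcp_rot"])
    rv=Rn.from_rotvec(o["tcp_rot"]).as_matrix(); print("t",round(o["time_s"],2),"tcp",np.round(o["tcp_pos"],4),"yaw",round(np.degrees(np.arctan2(rv[1,0],rv[0,0])),2),"tilt",np.round(rv[:2,2],4),"f",np.round(o["ft_force"],1),"op",round(o["opening"],4))
    return o,im,d,cam("wrist",o)
def circ(P):
    from scipy.optimize import least_squares
    f=lambda p:np.hypot(P[:,0]-p[0],P[:,1]-p[1])-p[2]
    return least_squares(f,[*P[:,:2].mean(0),.02],loss="soft_l1",f_scale=.001).x
E
python3 - <<'E'
from h import *
o,im,d,(K,R,t)=look("w2")
hsv=cv2.cvtColor(im,cv2.COLOR_BGR2HSV)
m=cv2.inRange(hsv,(100,90,30),(130,255,255))>0
n,l,s,c=cv2.connectedComponentsWithStats(m.astype(np.uint8)); i=1+np.argmax(s[1:,4]); m=l==i; print(s[i])
P=pts(d,m,K,R,t); print(np.percentile(P[:,2],[1,50,99]))
T=P[P[:,2]>.0185]; print("rim z",np.median(T[:,2]),len(T)); 
print("rect",cv2.minEnclosingCircle((T[:,:2]*1000).astype(np.float32)))
F=P[(P[:,2]<.0095)&(P[:,2]>.003)]; print("flange",cv2.minEnclosingCircle((F[:,:2]*1000).astype(np.float32)))
for r in vision.cut_out("wrist","support_center")[:2]: print(r["p"],r["rect"])
E
```

```text
t 3.42 tcp [ 0.6125 -0.1939  0.154 ] yaw 13.42 tilt [0.0001 0.0008] f [ 1.  -0.3  0. ] op 0.0854
[ 281  187   86   82 4121]
[0.00426715 0.00770593 0.02346736]
rim z 0.02207170956583134 1525
rect ((613.4479370117188, -196.33740234375), 20.876779556274414)
flange ((613.44189453125, -196.5516815185547), 29.870935440063477)
0.67 [325.7, 226.2, 91.8, 85.4]
```

View pics/w2.png

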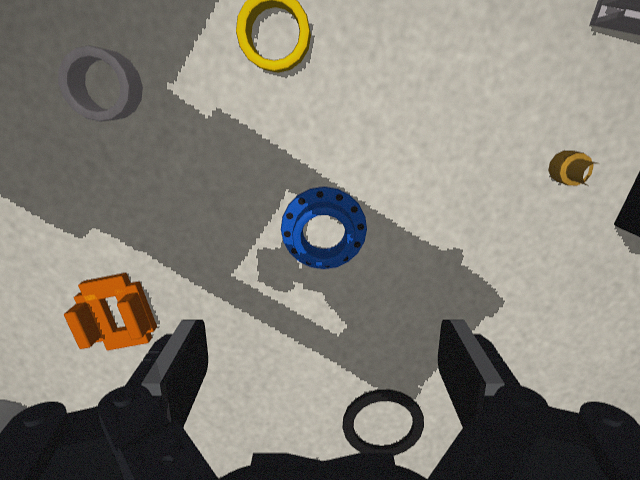

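The support is at (323,228). The spacer at (104,84), the cap at (112,312) and the gasket at (383,423) are all in view. I'll measure the other parts, the seat and the fingertips from the depth images.

Run:
```python
from h import *
print(robot.tips_ahead)
z=np.load("w2.npz"); o=dict(tcp_pos=z["p"],tcp_rot=z["r"]); d=z["d"]; K,R,t=cam("wrist",o)
Rt=Rn.from_rotvec(z["r"]).as_matrix()
def reg(u0,u1,v0,v1):
    m=np.zeros((480,640),bool); m[v0:v1,u0:u1]=1; return pts(d,m,K,R,t)
for b in [(150,209,318,400),(438,500,318,400)]:
    P=reg(*b); P=P[P[:,2]>.06]; Q=(P-z["p"])@Rt; 
    print("finger tool min/max",np.round(np.percentile(Q,[0.5,2,50,98,99.5],axis=0),4).tolist())
P=reg(60,150,40,130); T=P[P[:,2]>.0165]; print("spacer",np.median(T[:,2]),cv2.minEnclosingCircle((T[:,:2]*1000).astype(np.float32)))
P=reg(55,165,265,355); T=P[(P[:,2]>.0215)]; print("cap ears",np.median(T[:,2]),len(T),cv2.minAreaRect((T[:,:2]*1000).astype(np.float32)))
T=P[(P[:,2]>.0055)&(P[:,2]<.0105)]; print("cap plate",np.median(T[:,2]),len(T),cv2.minAreaRect((T[:,:2]*1000).astype(np.float32)))
z=np.load("w1.npz"); o=dict(tcp_pos=z["p"],tcp_rot=z["r"]); d=z["d"]; K,R,t=cam("wrist",o)
P=reg(270,380,150,270)
T=P[(P[:,2]>.091)&(P[:,2]<.1)]; T=T[np.hypot(T[:,0]-.518,T[:,1]-.112)<.03]; print("seat",np.median(T[:,2]),len(T),cv2.minEnclosingCircle((T[:,:2]*1000).astype(np.float32)))
T=P[(P[:,2]>.1445)&(P[:,2]<.15)]; print("bar",len(T),cv2.minAreaRect((T[:,:2]*1000).astype(np.float32)))
T=P[(P[:,2]>.103)&(P[:,2]<.118)]; print("post cyl visible",circ(T),len(T))
```

```text
0.022
finger tool min/max [[-0.0559, -0.0116, -0.0349], [-0.0548, -0.0113, -0.0297], [-0.0431, -0.0072, -0.012], [-0.0425, 0.0094, 0.0063], [-0.0424, 0.011, 0.0078]]
finger tool min/max [[0.0421, -0.012, -0.0358], [0.0422, -0.0114, -0.0302], [0.043, -0.0073, -0.0124], [0.0548, 0.0093, 0.0062], [0.0558, 0.0109, 0.0078]]
spacer 0.020084656853997098 ((460.9430236816406, -136.39231872558594), 21.2099609375)
cap ears 0.024447058740864558 1354 ((517.1544799804688, -261.20361328125), (158.14590454101562, 41.26402282714844), 41.36266326904297)
cap plate 0.008432115227132518 2488 ((478.5987548828125, -295.3188171386719), (48.2354850769043, 57.76203918457031), 25.64032554626465)
seat 0.09617531792108457 1697 ((518.4209594726562, 112.03267669677734), 23.91871452331543)
bar 568 ((518.2747802734375, 111.79591369628906), (24.50440216064453, 8.526094436645508), 81.6345443725586)
post cyl visible [0.5183072  0.11169818 0.01343099] 203
```

Call:
step_arm:
  deltas:
    - [[1, -2, -55], 0]
    - [[1, -2, -55], 0]
    - [[1, -2, -55], 0]
    - [[1, -2, -55], 0]
    - [[1, -2, -55], 0]
    - [[1, -2, -55], 0]
  hand: 50
  squeeze: 25

```text
time_s: 4.28
tcp_pos: [0.614, -0.1979, 0.0992]
tcp_rot: [3.12, 0.365, 0.002]
ft_force: [0.2, 0.0, -0.2]
opening: 0.0498
```

```bash
cat >> h.py <<'E'
def tips(d,o,K,R,t):
    P=pts(d,np.ones((480,640),bool),K,R,t); Rt=Rn.from_rotvec(o["tcp_rot"]).as_matrix(); Q=(P-o["tcp_pos"])@Rt
    h=o["opening"]/2
    Q=Q[(abs(Q[:,1])<.0125)&(abs(Q[:,0])<h+.008)&(abs(Q[:,0])>h-.001)&(Q[:,2]<.03)]
    print("tips z",np.percentile(Q[:,2],[95,98,99.5,100]),len(Q))
E
python3 - <<'E'
from h import *
o,im,d,(K,R,t)=look("w3"); tips(d,o,K,R,t)
hsv=cv2.cvtColor(im,cv2.COLOR_BGR2HSV)
m=cv2.inRange(hsv,(100,90,30),(130,255,255))>0
P=pts(d,m,K,R,t); 
T=P[(P[:,2]>.0185)&(P[:,2]<.026)]; print("rim z",np.median(T[:,2]),len(T)); 
print("rim",cv2.minEnclosingCircle((T[:,:2]*1000).astype(np.float32)))
F=P[(P[:,2]<.0095)&(P[:,2]>.003)]; print("flange",cv2.minEnclosingCircle((F[:,:2]*1000).astype(np.float32)))
E
```

```text
t 4.28 tcp [ 0.614  -0.1979  0.0992] yaw 13.34 tilt [ 0.0014 -0.0005] f [ 0.2  0.  -0.2] op 0.0498
tips z [0.01204521 0.01498004 0.01728924 0.0197569 ] 8371
rim z 0.02207130133819361 2376
rim ((613.5201416015625, -196.33636474609375), 20.945213317871094)
flange ((642.9342041015625, -245.33441162109375), 86.82638549804688)
```

View pics/w3.png

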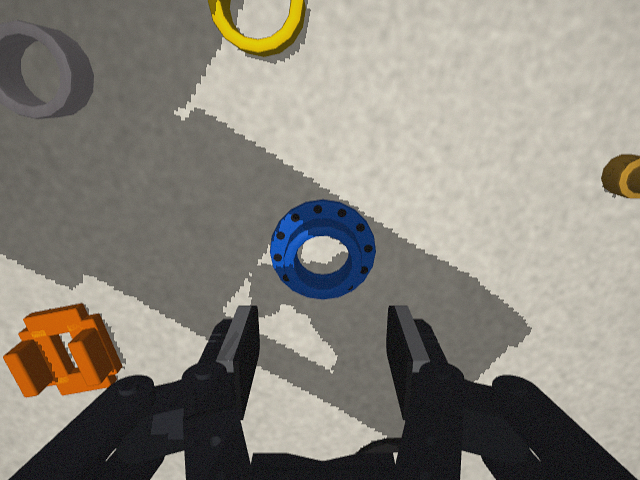

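Call:
step_arm:
  deltas:
    - [[-0.5, 1.5, -35], 0]
    - [[-0.5, 1.5, -60], 0]
    - [[-0.5, 1.5, -70], 0]
    - [[-0.5, 1.5, -70], 0]
    - [[-0.5, 1.5, -70], 0]

```text
time_s: 4.95
tcp_pos: [0.614, -0.1966, 0.0293]
tcp_rot: [3.119, 0.365, 0.003]
ft_force: [-0.4, -0.5, -0.2]
opening: 0.0497
```

Call:
step_arm:
  deltas:
    - [[0, 0, 0], 0]
    - [[0, 0, 0], 0]
    - [[0, 0, 0], 0]
    - [[0, 0, 0], 0]
  hand: 35
  squeeze: 40

```text
time_s: 5.45
tcp_pos: [0.6142, -0.1966, 0.0298]
tcp_rot: [3.119, 0.365, 0.004]
ft_force: [0.3, 0.3, 6.2]
opening: 0.0398
```

Call:
step_arm:
  deltas:
    - [[0, 0, 10], 0]
    - [[0, 0, 40], 0]
    - [[0, 0, 80], 0]
    - [[0, 0, 80], 0]
    - [[0, 0, 80], 0]

```text
time_s: 6.08
tcp_pos: [0.6125, -0.196, 0.1083]
tcp_rot: [-3.12, -0.365, 0.001]
ft_force: [-0.2, -0.3, -1.4]
opening: 0.0395
```

Run:
```python
from h import *
o,im,d,(K,R,t)=look("w4"); tips(d,o,K,R,t)
hsv=cv2.cvtColor(im,cv2.COLOR_BGR2HSV)
m=cv2.inRange(hsv,(100,90,20),(130,255,255))>0
P=pts(d,m,K,R,t); Rt=Rn.from_rotvec(o["tcp_rot"]).as_matrix(); Q=(P-o["tcp_pos"])@Rt
print(np.percentile(Q,[1,5,50,95,99],axis=0).round(4).tolist())
T=Q[Q[:,2]<np.percentile(Q[:,2],2)+.003]; print("rim tool",np.median(T,0),cv2.minEnclosingCircle((T[:,:2]*1000).astype(np.float32)))
```

```text
t 6.08 tcp [ 0.6125 -0.196   0.1083] yaw 13.34 tilt [-0.0006  0.0002] f [-0.2 -0.3 -1.4] op 0.0395
tips z [0.0230872  0.02374676 0.0243046  0.02673905] 8081
[[-0.0501, -0.029, -0.0591], [-0.0232, -0.026, -0.0495], [0.0001, -0.0116, 0.0122], [0.0246, 0.015, 0.0247], [0.05, 0.0185, 0.0265]]
rim tool [-0.00310428 -0.01260293 -0.05757646] ((0.06787300109863281, -11.334739685058594), 60.42234802246094)
```

View pics/w4.png

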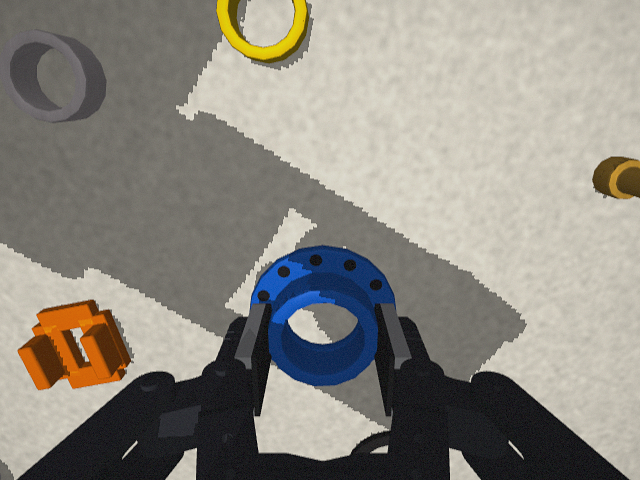

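The picture shows the support held level between the pads, with its bore at (322,322). I'll fit its rim in the tool frame.

```bash
cat >> h.py <<'E'
def held(im,d,o,K,R,t,lo,hi,bgr=True):
    hsv=cv2.cvtColor(im,cv2.COLOR_BGR2HSV); m=cv2.inRange(hsv,lo,hi)>0
    P=pts(d,m,K,R,t); Rt=Rn.from_rotvec(o["tcp_rot"]).as_matrix(); Q=(P-o["tcp_pos"])@Rt
    Q=Q[(abs(Q[:,0])<.0225)&(abs(Q[:,1])<.03)&(Q[:,2]>-.015)&(Q[:,2]<.04)]
    h,e=np.histogram(Q[:,2],bins=np.arange(-.015,.04,.001)); print("z hist",[(round(e[i]*1000),int(h[i])) for i in range(len(h)) if h[i]>20])
    return Q
E
python3 - <<'E'
from h import *
im=cv2.imread("pics/w4.png"); z=np.load("w4.npz"); o=dict(tcp_pos=z["p"],tcp_rot=z["r"]); d=z["d"]; K,R,t=cam("wrist",o)
Q=held(im,d,o,K,R,t,(100,60,20),(130,255,255)); np.save("q4.npy",Q)
z0=np.percentile(Q[:,2],1)
T=Q[(Q[:,2]<z0+.0035)]
A=np.c_[T[:,:2],np.ones(len(T))]; print("plane",np.linalg.lstsq(A,T[:,2],rcond=None)[0], np.median(T[:,2]),len(T)); print(cv2.minEnclosingCircle((T[:,:2]*1000).astype(np.float32)))
r=np.hypot(T[:,0],T[:,1]-np.mean([T[:,1].min(),T[:,1].max()])); print(T[:,1].min(),T[:,1].max())
E
```

```text
z hist [(6, 665), (7, 2349), (8, 1111), (9, 375), (10, 283), (11, 268), (12, 239), (13, 269), (14, 247), (15, 230), (16, 236), (17, 229), (18, 244), (19, 221), (20, 217), (21, 202), (22, 789), (23, 1791), (24, 667), (25, 281), (26, 138), (27, 52)]
plane [-0.00231004  0.00367503  0.00733799] 0.007602425520087748 4386
((-0.07120224088430405, -1.2348576784133911), 23.33829116821289)
-0.021283379014263273 0.020691613521795677
```

The support is centred in the jaws within 0.3 mm and level, with its underside 29.5 mm ahead of the TCP. I'll carry it above the post.

Call:
step_arm:
  deltas:
    - [[0, 0, 50], 0]
    - [[-30, 60, 96], 0]
    - [[-95, 308, 96], 0]
    - [[-95, 308, 96], 0]
    - [[-95, 308, 96], 0]
    - [[-95, 308, 96], 0]
    - [[-95, 308, 96], 0]
    - [[-95, 308, 96], 0]
    - [[-95, 308, 96], 0]

```text
time_s: 7.25
tcp_pos: [0.5178, 0.1112, 0.2034]
tcp_rot: [3.12, 0.365, -0.003]
ft_force: [-0.4, -1.0, 0.3]
opening: 0.0399
```

Run:
```python
from h import *
o,im,d,(K,R,t)=look("w5")
P=pts(d,np.ones((480,640),bool),K,R,t)
T=P[(P[:,2]>.143)&(P[:,2]<.151)&(np.hypot(P[:,0]-.518,P[:,1]-.112)<.016)]; print("bar",len(T)); 
if len(T)>5: print(cv2.minAreaRect((T[:,:2]*1000).astype(np.float32)),np.median(T[:,2]))
L=P[(abs(P[:,2]-.08)<.003)];print(len(L))
```

```text
t 7.25 tcp [0.5178 0.1112 0.2034] yaw 13.35 tilt [-0.0017 -0.0009] f [-0.4 -1.   0.3] op 0.0399
bar 9
((519.4083251953125, 100.36200714111328), (1.147645354270935, 2.7978177070617676), 87.6440658569336) 0.14744102386044194
44905
```

View pics/w5.png

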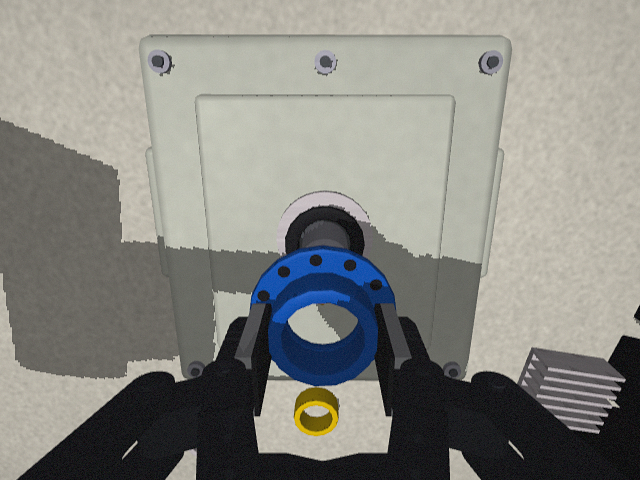

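The seat, at (324,225), lies straight behind the held support, at (322,322), so the sideways alignment is good. I'll descend in stages and watch the force.

Call:
step_arm:
  deltas:
    - [[0, 0, -20], 0]
    - [[0, 0, -40], 0]
    - [[0, 0, -48], 0]
    - [[0, 0, -48], 0]

```text
time_s: 7.8
tcp_pos: [0.5181, 0.1109, 0.1557]
tcp_rot: [3.12, 0.363, -0.002]
ft_force: [0.6, -0.3, -0.8]
opening: 0.0398
```

Call:
step_arm:
  deltas:
    - [[0, 0, -4], 0]
    - [[0, 0, -8], 0]
    - [[0, 0, -12], 0]
    - [[0, 0, -12], 0]

```text
time_s: 8.3
tcp_pos: [0.5178, 0.1118, 0.144]
tcp_rot: [3.12, 0.365, -0.001]
ft_force: [0.1, -1.0, -1.1]
opening: 0.0395
```

Call:
step_arm:
  deltas:
    - [[0, 0, -6], 0]
    - [[0, 0, -12], 0]
    - [[0, 0, -17], 0]
    - [[0, 0, -18.5], 0]
    - [[0, 0, -18.5], 0]

```text
time_s: 8.93
tcp_pos: [0.5179, 0.1118, 0.1259]
tcp_rot: [3.12, 0.365, -0.001]
ft_force: [0.2, 0.1, -0.8]
opening: 0.0399
```

Call:
step_arm:
  deltas:
    - [[0, 0, 0], 0]
    - [[0, 0, 0], 0]
    - [[0, 0, 0], 0]
    - [[0, 0, 80], 0]
    - [[0, 0, 80], 0]
    - [[0, 0, 80], 0]
    - [[0, 0, 80], 0]
  hand: 55

```text
time_s: 9.8
tcp_pos: [0.5172, 0.1117, 0.2048]
tcp_rot: [3.12, 0.365, -0.003]
ft_force: [-0.4, -0.5, 0.1]
opening: 0.0551
```

Run:
```python
from h import *
o,im,d,(K,R,t)=look("w6")
hsv=cv2.cvtColor(im,cv2.COLOR_BGR2HSV); m=cv2.inRange(hsv,(100,60,20),(130,255,255))>0
P=pts(d,m,K,R,t); P=P[np.hypot(P[:,0]-.518,P[:,1]-.112)<.035]
T=P[(P[:,2]>.113)&(P[:,2]<.125)]; print("hub top",np.median(T[:,2]),cv2.minEnclosingCircle((T[:,:2]*1000).astype(np.float32)),len(T))
T=P[(P[:,2]>.099)&(P[:,2]<.106)]; print("flange",np.median(T[:,2]),cv2.minEnclosingCircle((T[:,:2]*1000).astype(np.float32)),len(T))
```

```text
t 9.8 tcp [0.5172 0.1117 0.2048] yaw 13.35 tilt [-0.0019 -0.0003] f [-0.4 -0.5  0.1] op 0.0551
hub top 0.11811676508550509 ((517.6228637695312, 112.20474243164062), 20.99205207824707) 1920
flange 0.10234555174025851 ((517.6976318359375, 112.07957458496094), 29.939807891845703) 2749
```

View pics/w6.png

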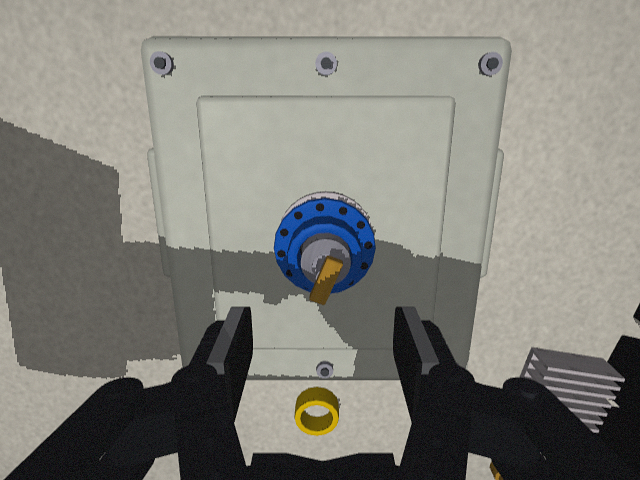

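The support sits flat on its seat: hub top at z 0.118, level and centred. The spacer is next.

Call:
step_arm:
  deltas:
    - [[-13, -60, 0], 0]
    - [[-26, -120, 0], 0]
    - [[-40, -180, -20], 0]
    - [[-57.5, -248, -105], 0]
    - [[-57.5, -248, -105], 0]
    - [[-57.5, -248, -105], 0]
    - [[-57.5, -248, -105], 0]
    - [[-57.5, -248, -105], 0]
    - [[-57.5, -248, -105], 0]
  hand: 50

```text
time_s: 10.98
tcp_pos: [0.4616, -0.1356, 0.1019]
tcp_rot: [3.119, 0.367, 0.003]
ft_force: [0.3, 0.8, 0.5]
opening: 0.0497
```

Run:
```python
from h import *
o,im,d,(K,R,t)=look("w7")
P=pts(d,np.ones((480,640),bool),K,R,t); P=P[np.hypot(P[:,0]-.461,P[:,1]+.136)<.03]
T=P[(P[:,2]>.018)&(P[:,2]<.023)]; print("spacer top",np.median(T[:,2]),cv2.minEnclosingCircle((T[:,:2]*1000).astype(np.float32)),len(T))
```

```text
t 10.97 tcp [ 0.4616 -0.1356  0.1019] yaw 13.44 tilt [ 0.0022 -0.0007] f [0.3 0.8 0.5] op 0.0497
spacer top 0.020121894835996957 ((460.619384765625, -136.28224182128906), 20.995677947998047) 2138
```

View pics/w7.png

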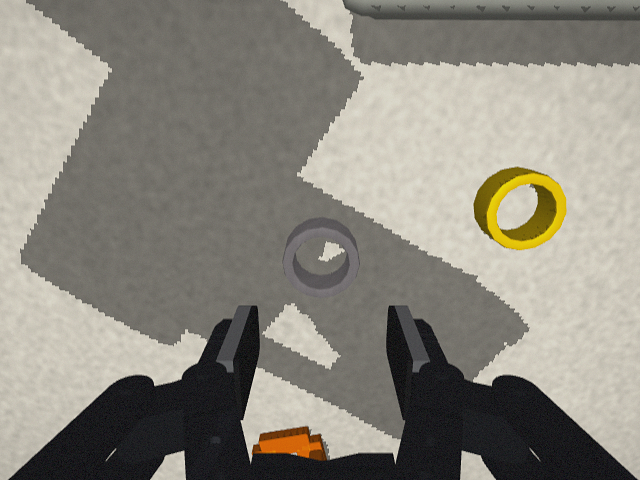

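Call:
step_arm:
  deltas:
    - [[-0.5, 0, -35], 0]
    - [[-0.5, 0, -60], 0]
    - [[-0.5, 0, -71], 0]
    - [[-0.5, 0, -71], 0]
    - [[-0.5, 0, -71], 0]

```text
time_s: 11.65
tcp_pos: [0.4609, -0.1364, 0.0306]
tcp_rot: [3.119, 0.365, 0.002]
ft_force: [0.1, -0.5, 0.0]
opening: 0.0499
```

Call:
step_arm:
  deltas:
    - [[0, 0, 0], 0]
    - [[0, 0, 0], 0]
    - [[0, 0, 0], 0]
    - [[0, 0, 0], 0]
  hand: 35
  squeeze: 40

```text
time_s: 12.15
tcp_pos: [0.461, -0.1365, 0.031]
tcp_rot: [3.119, 0.365, 0.004]
ft_force: [0.1, 0.2, 5.9]
opening: 0.0397
```

Call:
step_arm:
  deltas:
    - [[0, 0, 10], 0]
    - [[0, 0, 60], 0]
    - [[0, 0, 120], 0]
    - [[0, 0, 170], 0]
    - [[0, 0, 170], 0]
    - [[0, 0, 170], 0]

```text
time_s: 12.9
tcp_pos: [0.4595, -0.136, 0.2]
tcp_rot: [3.12, 0.365, 0.0]
ft_force: [-0.6, 0.4, -0.6]
opening: 0.0397
```

Run:
```python
from h import *
o,im,d,(K,R,t)=look("w8")
Q=held(im,d,o,K,R,t,(0,0,0),(179,255,255))
T=Q[(Q[:,2]<.0125)&(Q[:,2]>.006)&(abs(Q[:,0])<.0185)]
A=np.c_[T[:,:2],np.ones(len(T))]; print("plane",np.linalg.lstsq(A,T[:,2],rcond=None)[0], np.median(T[:,2]),len(T)); print(np.percentile(T[:,1],[0,.5,99.5,100]))
```

```text
t 12.9 tcp [ 0.4595 -0.136   0.2   ] yaw 13.34 tilt [ 0.0001 -0.0001] f [-0.6  0.4 -0.6] op 0.0397
z hist [(-15, 114), (-14, 91), (-13, 102), (-12, 94), (-11, 95), (-10, 88), (-9, 96), (-8, 91), (-7, 86), (-6, 77), (-5, 92), (-4, 82), (-3, 75), (-2, 80), (-1, 79), (0, 78), (1, 78), (2, 64), (3, 65), (4, 71), (5, 62), (6, 73), (7, 68), (8, 58), (9, 391), (10, 2044), (11, 1479), (12, 500), (13, 316), (14, 265), (15, 248), (16, 274), (17, 233), (18, 232), (19, 240), (20, 209), (21, 209), (22, 214), (23, 221), (24, 209), (25, 180), (26, 218), (27, 160), (28, 172), (29, 98), (30, 32)]
plane [1.67927178e-03 8.34663838e-05 1.08943284e-02] 0.010846008294122788 3794
[-0.02154232 -0.02072145  0.01969731  0.02055048]
```

View pics/w8.png

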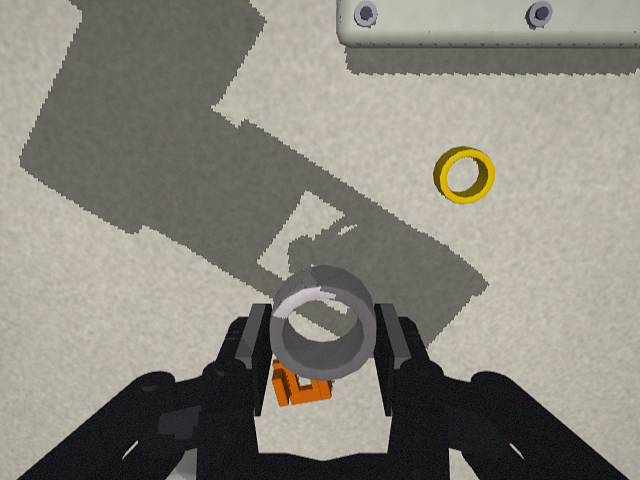

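The spacer is held level and centred within 0.5 mm, with its underside 30.8 mm ahead of the TCP.

Call:
step_arm:
  deltas:
    - [[14, 60, 6], 0]
    - [[58, 248, 6], 0]
    - [[58, 248, 6], 0]
    - [[58, 248, 6], 0]
    - [[58, 248, 6], 0]
    - [[58, 248, 6], 0]
    - [[58, 248, 6], 0]

```text
time_s: 13.82
tcp_pos: [0.5172, 0.1103, 0.2048]
tcp_rot: [3.12, 0.363, -0.004]
ft_force: [-0.0, -0.5, -0.0]
opening: 0.0398
```

Call:
step_arm:
  deltas:
    - [[0, 0, -15], 0]
    - [[0, 0, -35], 0]
    - [[0, 0, -45], 0]
    - [[0, 0, -45], 0]

```text
time_s: 14.32
tcp_pos: [0.5173, 0.111, 0.1597]
tcp_rot: [3.12, 0.363, -0.004]
ft_force: [0.1, 0.1, -0.2]
opening: 0.0396
```

Call:
step_arm:
  deltas:
    - [[0, 0, -4], 0]
    - [[0, 0, -8], 0]
    - [[0, 0, -11], 0]
    - [[0, 0, -11], 0]

```text
time_s: 14.82
tcp_pos: [0.518, 0.1119, 0.1497]
tcp_rot: [3.12, 0.365, -0.0]
ft_force: [0.3, -1.2, 0.0]
opening: 0.0401
```

Clear of the taper and about 1 mm above the support. I'll release and look.

Call:
step_arm:
  deltas:
    - [[0, 0, -1], 0]
    - [[0, 0, -1], 0]
    - [[0, 0, -1], 0]
    - [[0, 0, -1], 0]
    - [[0, 0, 55], 0]
    - [[0, 0, 55], 0]
    - [[0, 0, 55], 0]
  hand: 58

```text
time_s: 15.7
tcp_pos: [0.518, 0.1118, 0.2049]
tcp_rot: [-3.12, -0.365, -0.001]
ft_force: [-0.9, 0.6, -0.2]
opening: 0.0579
```

Run:
```python
from h import *
o,im,d,(K,R,t)=look("w9")
P=pts(d,np.ones((480,640),bool),K,R,t); P=P[np.hypot(P[:,0]-.518,P[:,1]-.112)<.035]
T=P[(P[:,2]>.1355)&(P[:,2]<.1405)]; r=np.hypot(T[:,0]-.518,T[:,1]-.112);T=T[(r>.013)&(r<.025)]; print("spacer top",np.median(T[:,2]),cv2.minEnclosingCircle((T[:,:2]*1000).astype(np.float32)),len(T))
T=P[(P[:,2]>.1445)&(P[:,2]<.15)]; print("bar",len(T),cv2.minAreaRect((T[:,:2]*1000).astype(np.float32)))
```

```text
t 15.7 tcp [0.518  0.1118 0.2049] yaw 13.35 tilt [0.0005 0.0001] f [-0.9  0.6 -0.2] op 0.0579
spacer top 0.13814639232389206 ((517.7284545898438, 112.21004486083984), 21.143634796142578) 2389
bar 827 ((518.345703125, 112.13008880615234), (24.190168380737305, 8.701730728149414), 81.20555877685547)
```

View pics/w9.png

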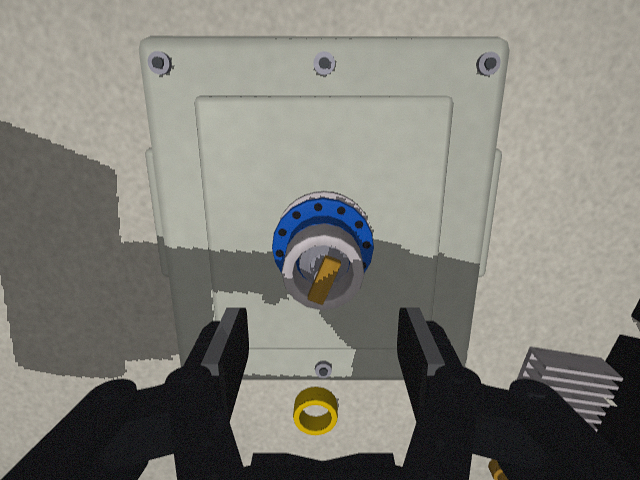

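The spacer is seated, with its top at z 0.138. The bar centre is at (323,278) in the picture and lies along 81.4°. Now the cap, which the plate fit puts at (0.4786, -0.2953) with its x axis at 25.6°.

Call:
step_arm:
  deltas:
    - [[-6, -60, 0], 3]
    - [[-12, -120, 0], 6]
    - [[-20, -180, 0], 12.3]
    - [[-40, -407, -95], 12.3]
    - [[-40, -407, -95], 12.3]
    - [[-40, -407, -95], 12.3]
    - [[-40, -407, -95], 12.3]
    - [[-40, -407, -95], 12.3]
    - [[-40, -407, -95], 12.3]
    - [[-40, -407, -95], 12.3]
    - [[-40, -407, -95], 12.3]
  hand: 58

```text
time_s: 17.12
tcp_pos: [0.4785, -0.2939, 0.1104]
tcp_rot: [3.062, 0.7, 0.001]
ft_force: [0.4, -0.3, -0.2]
opening: 0.0583
```

Run:
```python
from h import *
o,im,d,(K,R,t)=look("w10"); tips(d,o,K,R,t)
hsv=cv2.cvtColor(im,cv2.COLOR_BGR2HSV); m=cv2.inRange(hsv,(4,120,60),(16,255,255))>0
P=pts(d,m,K,R,t); P=P[np.hypot(P[:,0]-.4786,P[:,1]+.2953)<.05]
for a,b in ((.0055,.0105),(.022,.027)):
    T=P[(P[:,2]>a)&(P[:,2]<b)]; print(np.median(T[:,2]),cv2.minAreaRect((T[:,:2]*1000).astype(np.float32)),len(T))
```

```text
t 17.12 tcp [ 0.4785 -0.2939  0.1104] yaw 25.76 tilt [ 0.0006 -0.0002] f [ 0.4 -0.3 -0.2] op 0.0583
tips z [0.01073479 0.01353458 0.0159722  0.01758307] 9023
0.008328387704438106 ((477.9622497558594, -295.79827880859375), (47.02177810668945, 57.592227935791016), 25.111984252929688) 4301
0.024246081128456914 ((477.8976135253906, -295.54364013671875), (47.8302116394043, 30.53803253173828), 25.187946319580078) 1657
```

View pics/w10.png

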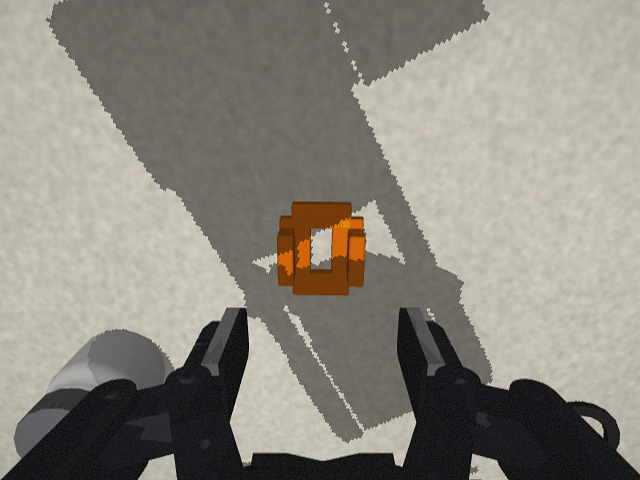

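The cap is centred at (321,248) with its ears left and right. The jar is at lower left, so I'll check that it clears the gripper.

Run:
```python
from h import *
z=np.load("w10.npz"); o=dict(tcp_pos=z["p"],tcp_rot=z["r"]); K,R,t=cam("wrist",o)
m=np.zeros((480,640),bool); m[335:400,85:165]=1
P=pts(z["d"],m,K,R,t); P=P[(P[:,2]>.03)&(P[:,2]<.08)]; Rt=Rn.from_rotvec(z["r"]).as_matrix(); Q=(P-z["p"])@Rt
print(P.max(0),P.min(0)); print("tool",Q[P[:,2]>.066].min(0),Q[P[:,2]>.066].max(0))
```

```text
[ 0.41879153 -0.39711474  0.05848027] [ 0.37931312 -0.4105802   0.03000021]Traceback (most recent call last):
  File "<stdin>", line 5, in <module>
    return umr_minimum(a, axis, None, out, keepdims, initial, where)
ValueError: zero-size array to reduction operation minimum which has no identity
```

Call:
step_arm:
  deltas:
    - [[-0.5, 0, -40], -0.5]
    - [[-0.5, 0, -70], -0.5]
    - [[-0.5, 0, -82], -0.5]
    - [[-0.5, 0, -82], -0.5]
    - [[-0.5, 0, -82], -0.5]

```text
time_s: 17.8
tcp_pos: [0.4785, -0.2956, 0.0289]
tcp_rot: [3.065, 0.684, 0.002]
ft_force: [0.4, -0.3, -0.6]
opening: 0.0579
```

Call:
step_arm:
  deltas:
    - [[0, 0, 0], 0]
    - [[0, 0, 0], 0]
    - [[0, 0, 0], 0]
    - [[0, 0, 0], 0]
  hand: 40
  squeeze: 70

```text
time_s: 18.3
tcp_pos: [0.4786, -0.2959, 0.0295]
tcp_rot: [3.064, 0.683, 0.003]
ft_force: [0.2, 0.4, 6.2]
opening: 0.0464
```

Call:
step_arm:
  deltas:
    - [[0, 0, 10], 0]
    - [[0, 0, 60], 0]
    - [[0, 0, 120], 0]
    - [[0, 0, 180], 0]
    - [[0, 0, 180], 0]
    - [[0, 0, 180], 0]

```text
time_s: 19.05
tcp_pos: [0.4771, -0.2949, 0.2082]
tcp_rot: [3.066, 0.684, 0.0]
ft_force: [0.1, 0.8, -0.2]
opening: 0.0463
```

Run:
```python
from h import *
o,im,d,(K,R,t)=look("w11"); tips(d,o,K,R,t)
Q=held(im,d,o,K,R,t,(4,120,40),(18,255,255))
zp=np.percentile(Q[:,2],2); print(zp)
for a,b in ((zp-.001,zp+.003),(zp+.014,zp+.0185)):
    T=Q[(Q[:,2]>a)&(Q[:,2]<b)]; A=np.c_[T[:,:2],np.ones(len(T))]; print(np.median(T[:,2]),np.linalg.lstsq(A,T[:,2],rcond=None)[0],cv2.minAreaRect((T[:,:2]*1000).astype(np.float32)),len(T))
```

```text
t 19.05 tcp [ 0.4771 -0.2949  0.2082] yaw 25.14 tilt [ 0.0003 -0.0002] f [ 0.1  0.8 -0.2] op 0.0463
tips z [0.00610851 0.01084739 0.01434492 0.01693033] 7689
z hist [(3, 62), (4, 1096), (5, 1589), (6, 340), (7, 130), (8, 86), (9, 94), (10, 103), (11, 111), (12, 75), (13, 82), (14, 100), (15, 91), (16, 80), (17, 85), (18, 77), (19, 252), (20, 3344), (21, 4578), (22, 670), (23, 171), (24, 174), (25, 156), (26, 161), (27, 79)]
0.004398442009143973
0.005198359830806329 [ 0.00194617 -0.00593424  0.00523708] ((0.005474090576171875, -0.6549263000488281), (30.64691734313965, 45.0635986328125), 89.79449462890625) 3135
0.021131056263381343 [0.00159967 0.0009581  0.02112416] ((0.04027748107910156, -0.3187103271484375), (58.002262115478516, 44.90121078491211), 89.91543579101562) 8868
```

View pics/w11.png

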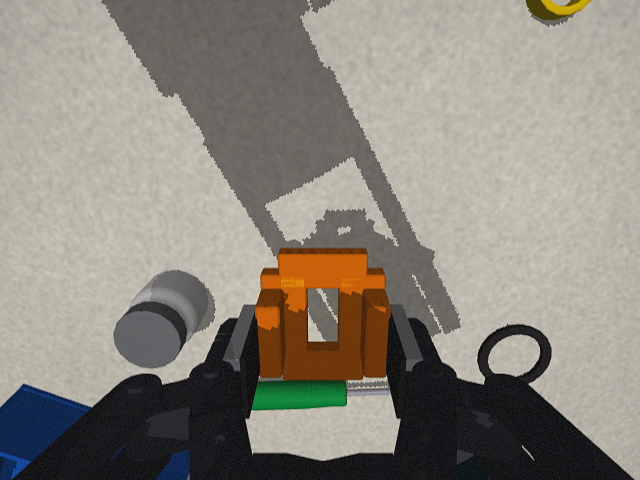

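The cap is held level and square, within 0.4 mm of centre, with its underside 29.1 mm ahead of the TCP. I'll bring it over the bar with its slot along 81.4°.

Call:
step_arm:
  deltas:
    - [[6, 60, 0], -8]
    - [[40.3, 407, 0], -33.7]
    - [[40.3, 407, 0], -33.7]
    - [[40.3, 407, 0], -33.7]
    - [[40.3, 407, 0], -33.7]
    - [[40.3, 407, 0], -33.7]
    - [[40.3, 407, 0], -33.7]
    - [[40.3, 407, 0], -33.7]
    - [[40.3, 407, 0], -33.7]
    - [[40.3, 407, 0], -33.7]

```text
time_s: 20.35
tcp_pos: [0.5173, 0.1105, 0.207]
tcp_rot: [3.132, -0.237, -0.003]
ft_force: [0.5, -1.1, -1.0]
opening: 0.0462
```

Run:
```python
from h import *
o,im,d,(K,R,t)=look("w12")
P=pts(d,np.ones((480,640),bool),K,R,t); P=P[np.hypot(P[:,0]-.518,P[:,1]-.112)<.05]
T=P[(P[:,2]>.1445)&(P[:,2]<.15)]; print("bar",len(T)); 
if len(T)>20: print(cv2.minAreaRect((T[:,:2]*1000).astype(np.float32)))
T=P[(P[:,2]>.1345)&(P[:,2]<.1405)]; print("spacer top seen",len(T))
```

```text
t 20.35 tcp [0.5173 0.1105 0.207 ] yaw -8.64 tilt [-0.002  -0.0007] f [ 0.5 -1.1 -1. ] op 0.0462
bar 185
((517.3224487304688, 103.03746032714844), (6.185075759887695, 7.899849891662598), 81.14651489257812)
spacer top seen 1032
```

View pics/w12.png

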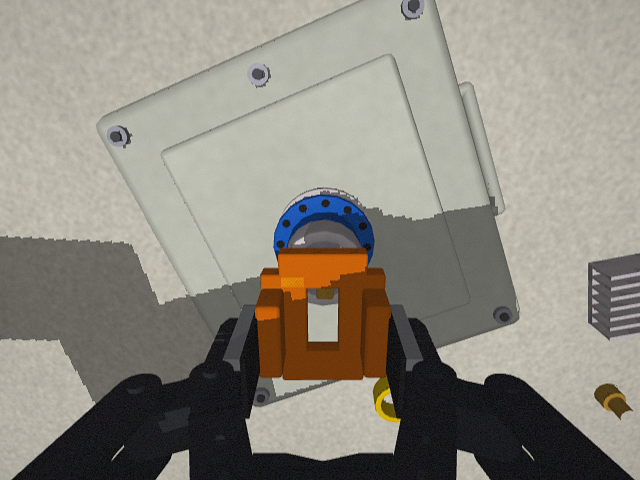

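The bar end shows through the slot at (325,295), centred and aligned. I'll descend over it.

Call:
step_arm:
  deltas:
    - [[0, 0, -10], 0]
    - [[0, 0, -25], 0]
    - [[0, 0, -33], 0]
    - [[0, 0, -36], 0]
    - [[0, 0, -37], 0]
    - [[0, 0, -37], 0]

```text
time_s: 21.15
tcp_pos: [0.5182, 0.1119, 0.171]
tcp_rot: [-3.133, 0.234, -0.001]
ft_force: [1.2, 0.1, -0.9]
opening: 0.0463
```

Call:
step_arm:
  deltas:
    - [[0, 0, -3], 0]
    - [[0, 0, -5], 0]
    - [[0, 0, -6], 0]
    - [[0, 0, -7], 0]
    - [[0, 0, -7], 0]

```text
time_s: 21.78
tcp_pos: [0.5183, 0.1119, 0.1645]
tcp_rot: [-3.133, 0.234, -0.002]
ft_force: [-0.9, 0.1, 5.8]
opening: 0.0458
```

Call:
step_arm:
  deltas:
    - [[0, 0, -1], 0]
    - [[0, 0, -2], 0]
    - [[0, 0, -3], 0]
    - [[0, 0, -3.5], 0]
    - [[0, 0, -3.5], 0]

```text
time_s: 22.4
tcp_pos: [0.5183, 0.1119, 0.1615]
tcp_rot: [-3.132, 0.234, -0.002]
ft_force: [-1.9, -0.5, 9.7]
opening: 0.0461
```

Run:
```python
from h import *
o,im,d,(K,R,t)=look("w13")
P=pts(d,np.ones((480,640),bool),K,R,t); P=P[np.hypot(P[:,0]-.5183,P[:,1]-.1119)<.04]
h,e=np.histogram(P[:,2],bins=np.arange(.08,.17,.001)); print([(round(e[i]*1000),int(h[i])) for i in range(len(h)) if h[i]>150])
Rt=Rn.from_rotvec(o["tcp_rot"]).as_matrix(); Q=(P-o["tcp_pos"])@Rt
hsv=cv2.cvtColor(im,cv2.COLOR_BGR2HSV); m=cv2.inRange(hsv,(4,120,40),(18,255,255))>0
P=pts(d,m,K,R,t);P=P[np.hypot(P[:,0]-.5183,P[:,1]-.1119)<.04];h,e=np.histogram(P[:,2],bins=np.arange(.12,.17,.0005)); print("orange",[(round(e[i]*1000,1),int(h[i])) for i in range(len(h)) if h[i]>150])
```

```text
t 22.4 tcp [0.5183 0.1119 0.1615] yaw -8.55 tilt [0.0015 0.0003] f [-1.9 -0.5  9.7] op 0.0461
[(80, 2671), (81, 1048), (84, 282), (95, 586), (96, 1253), (97, 450), (137, 156), (138, 207), (139, 1839), (140, 5349), (141, 1454), (145, 152), (146, 398), (147, 854), (148, 320), (149, 166), (150, 167), (151, 174), (152, 184), (153, 187), (154, 256), (155, 918), (156, 2196), (157, 601), (158, 174), (159, 163), (160, 161), (161, 169), (162, 198), (163, 173), (164, 159), (165, 182), (166, 203), (167, 177), (168, 206), (169, 196)]
orange [(np.float64(139.0), 417), (np.float64(139.5), 1415), (np.float64(140.0), 2755), (np.float64(140.5), 2589), (np.float64(141.0), 1155), (np.float64(141.5), 293), (np.float64(155.0), 220), (np.float64(155.5), 592), (np.float64(156.0), 1055), (np.float64(156.5), 995), (np.float64(157.0), 373)]
```

View pics/w13.png

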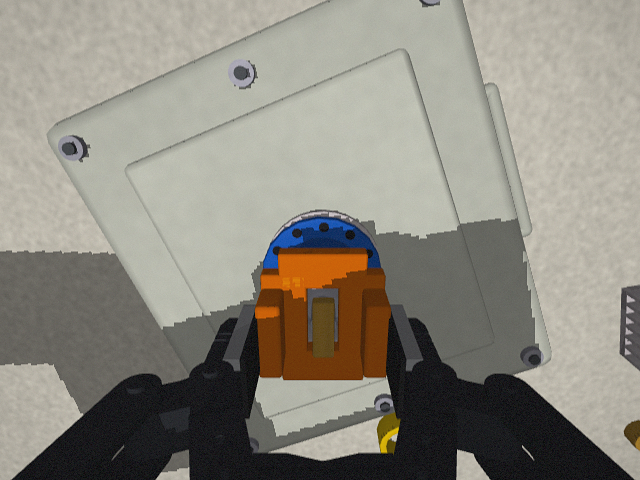

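The bar stands clear inside the slot at (322,327). The plate top is at z 0.1404, just below the bar's underside at 0.141. I'll press about 1.2 mm more and then turn.

Call:
step_arm:
  deltas:
    - [[0, 0, -0.7], 0]
    - [[0, 0, -1.4], 0]
    - [[0, 0, -1.4], 0]
    - [[0, 0, -1.4], 0]

```text
time_s: 22.95
tcp_pos: [0.5183, 0.1119, 0.1603]
tcp_rot: [-3.132, 0.234, -0.002]
ft_force: [-2.0, -0.4, 10.5]
opening: 0.0461
```

Compression is about 6.8 mm at 10.5 N. Turning the first 30°.

Call:
step_arm:
  deltas:
    - [[0, 0, 0], 6]
    - [[0, 0, 0], 12]
    - [[0, 0, 0], 18]
    - [[0, 0, 0], 24]
    - [[0, 0, 0], 30]
    - [[0, 0, 0], 30]

```text
time_s: 23.7
tcp_pos: [0.5196, 0.1121, 0.1607]
tcp_rot: [3.086, 0.586, 0.007]
ft_force: [0.3, -0.6, 10.4]
opening: 0.0463
```

Run:
```python
from h import *
o,im,d,(K,R,t)=look("w14"); print(o["wrist_torque"])
Q=held(im,d,o,K,R,t,(4,120,40),(18,255,255)); zp=np.percentile(Q[:,2],2)
T=Q[(Q[:,2]>zp+.014)&(Q[:,2]<zp+.0185)]; print(np.median(T[:,2]),cv2.minAreaRect((T[:,:2]*1000).astype(np.float32)))
```

```text
t 23.7 tcp [0.5196 0.1121 0.1607] yaw 21.5 tilt [0.0044 0.0007] f [ 0.3 -0.6 10.4] op 0.0463
[-0.01876004  0.08841579  0.07839505]
z hist [(3, 69), (4, 1198), (5, 1527), (6, 304), (7, 105), (8, 99), (9, 100), (10, 110), (11, 79), (12, 117), (13, 150), (14, 149), (15, 102), (16, 93), (17, 94), (18, 88), (19, 322), (20, 3556), (21, 4069), (22, 521), (23, 149), (24, 130), (25, 141), (26, 122), (27, 61)]
0.021058451322818906 ((0.05654144287109375, -0.3899803161621094), (57.92736053466797, 44.9182243347168), 89.93482971191406)
```

View pics/w14.png

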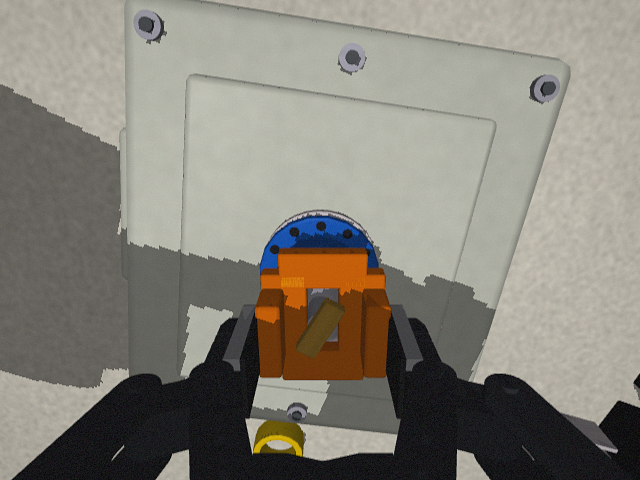

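The bar now crosses over the plate at (321,328), the cap still follows the jaws, and the moment is low (0.08 N m). Finishing the turn.

Call:
step_arm:
  deltas:
    - [[0, 0, 0], 6]
    - [[0, 0, 0], 12]
    - [[0, 0, 0], 18]
    - [[0, 0, 0], 24]
    - [[0, 0, 0], 30]
    - [[0, 0, 0], 36]
    - [[0, 0, 0], 42]
    - [[0, 0, 0], 48]
    - [[0, 0, 0], 54]
    - [[0, 0, 0], 60]
    - [[0, 0, 0], 60]

```text
time_s: 25.12
tcp_pos: [0.5199, 0.1122, 0.1608]
tcp_rot: [2.378, 2.049, 0.007]
ft_force: [0.2, 1.1, 9.6]
opening: 0.0466
```

Run:
```python
from h import *
o,im,d,(K,R,t)=look("w15"); print(o["wrist_torque"])
Q=held(im,d,o,K,R,t,(4,120,40),(18,255,255)); zp=np.percentile(Q[:,2],2)
T=Q[(Q[:,2]>zp+.014)&(Q[:,2]<zp+.0185)]; print(np.median(T[:,2]),cv2.minAreaRect((T[:,:2]*1000).astype(np.float32)))
```

```text
t 25.12 tcp [0.5199 0.1122 0.1608] yaw 81.5 tilt [0.0049 0.0009] f [0.2 1.1 9.6] op 0.0466
[0.08485958 0.020247   0.09265516]
z hist [(3, 44), (4, 1064), (5, 1617), (6, 371), (7, 109), (8, 85), (9, 102), (10, 102), (11, 96), (12, 112), (13, 155), (14, 123), (15, 106), (16, 107), (17, 106), (18, 92), (19, 265), (20, 3070), (21, 4094), (22, 646), (23, 157), (24, 151), (25, 175), (26, 148), (27, 78)]
0.021128526983240595 ((0.07337379455566406, -0.8743419647216797), (57.84280014038086, 44.9381103515625), 89.8606185913086)
```

View pics/w15.png

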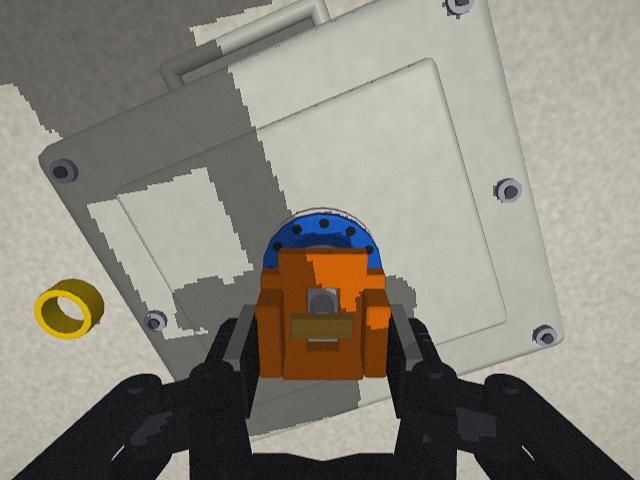

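The bar lies square across the slot at (322,326), with the plate beneath it. I'll ease up until the plate meets the bar, then release.

Call:
step_arm:
  deltas:
    - [[-0.8, 0, 0.7], 0]
    - [[-0.8, 0, 1.5], 0]
    - [[-0.8, 0, 1.5], 0]

```text
time_s: 25.55
tcp_pos: [0.5197, 0.1122, 0.1623]
tcp_rot: [2.378, 2.048, 0.008]
ft_force: [1.0, -0.3, 7.7]
opening: 0.046
```

Call:
step_arm:
  deltas:
    - [[0, 0, 0], 0]
    - [[0, 0, 0], 0]
    - [[0, 0, 0], 0]
    - [[0, 0, 0], 0]
  hand: 62

```text
time_s: 26.05
tcp_pos: [0.5168, 0.1117, 0.16]
tcp_rot: [-2.381, -2.049, 0.001]
ft_force: [-0.5, 0.5, -0.1]
opening: 0.0621
```

Call:
step_arm:
  deltas:
    - [[0, 0, 10], 0]
    - [[0, 0, 40], 0]
    - [[0, 0, 80], 0]
    - [[0, 0, 80], 0]
    - [[0, 0, 80], 0]

```text
time_s: 26.68
tcp_pos: [0.5168, 0.1118, 0.2406]
tcp_rot: [2.381, 2.049, 0.0]
ft_force: [0.1, 0.2, -0.0]
opening: 0.0622
```

Run:
```python
from h import *
o,im,d,(K,R,t)=look("w16")
hsv=cv2.cvtColor(im,cv2.COLOR_BGR2HSV)
m=cv2.inRange(hsv,(4,150,40),(13,255,255))>0
A=pts(d,np.ones((480,640),bool),K,R,t); A=A[np.hypot(A[:,0]-.5183,A[:,1]-.1119)<.04]
P=pts(d,m,K,R,t); P=P[np.hypot(P[:,0]-.5183,P[:,1]-.1119)<.04]
for n,a,b in (("plate",.137,.1435),("ears",.153,.160)):
    T=P[(P[:,2]>a)&(P[:,2]<b)]; C=np.c_[T[:,:2],np.ones(len(T))]; print(n,np.median(T[:,2]),np.linalg.lstsq(C,T[:,2],rcond=None)[0].round(3),cv2.minAreaRect((T[:,:2]*1000).astype(np.float32)),len(T))
T=A[(A[:,2]>.145)&(A[:,2]<.15)]; print("bar",np.median(T[:,2]),cv2.minAreaRect((T[:,:2]*1000).astype(np.float32)))
m=cv2.inRange(hsv,(100,60,20),(130,255,255))>0; P=pts(d,m,K,R,t); P=P[np.hypot(P[:,0]-.5183,P[:,1]-.1119)<.035]
T=P[(P[:,2]>.093)&(P[:,2]<.104)]; print("flange",np.median(T[:,2]),circ(T[np.hypot(T[:,0]-.5183,T[:,1]-.1119)>.028]),cv2.minEnclosingCircle((T[:,:2]*1000).astype(np.float32)))
```

```text
t 26.68 tcp [0.5168 0.1118 0.2406] yaw 81.44 tilt [0.0002 0.    ] f [ 0.1  0.2 -0. ] op 0.0622
plate 0.14142028266497444 [ 0.004 -0.001  0.139] ((518.8582153320312, 111.96941375732422), (47.77996063232422, 57.03299331665039), 81.88069152832031) 1957
ears 0.15730450308381067 [ 0.02  -0.005  0.147] ((518.4387817382812, 111.796875), (47.648658752441406, 29.726802825927734), 81.72715759277344) 1035
bar 0.14730385148089883 ((517.7809448242188, 111.97827911376953), (47.173423767089844, 28.498598098754883), 81.49066925048828)
flange 0.09740416658731584 [0.51809948 0.11174373 0.02910889] ((517.0706176757812, 111.83232879638672), 29.724496841430664)
```

View pics/w16.png

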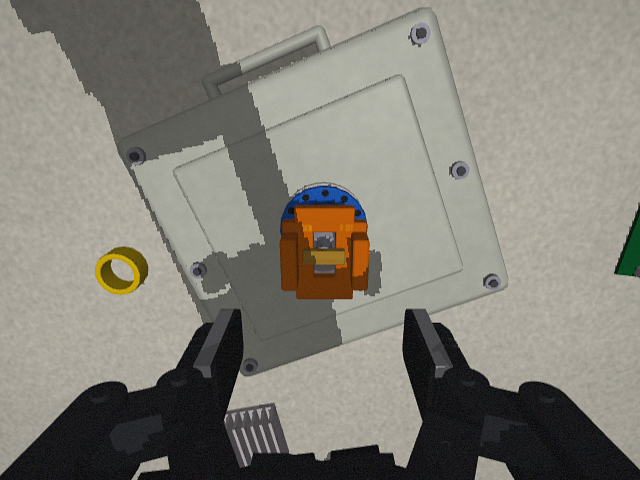

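The cap stayed locked after release. Its plate top is at z 0.141, so its centre is 65 mm above the lid. It is level and centred within 0.6 mm, and its slot is perpendicular to the bar. Handing in.

```bash
python3 -c "
from station import finish_job
print(finish_job())"
```

```text
the job is handed in; nothing more can be done
None
```

The vent is rebuilt and handed in after about 27 s of the 72 s. The support is on the sprung seat with its flange down, the spacer is on top of it, and the cap is locked under the T-head. I pressed the cap about 6.8 mm and turned it 90°. The highest force reading was about 10.5 N, taken at the end of each move, against the 25 N limit.

My last look was after the gripper had let go and backed off 80 mm, with the force near 0 N:

| Part | Height of centre above lid | Allowed | Off centre |
|---|---|---|---|
| Support | about 22.4 mm | 19–25 mm | about 1 mm or less |
| Spacer | about 43.4 mm (inferred, hidden by the cap) | 40–46 mm | about 0.7 mm before the cap went on |
| Cap | about 65.4 mm | 62–67.5 mm | about 0.6 mm |

- **Cap:** its slot is about 68° (1.2 rad) from the housing's y axis, and it is level to about 0.02 rad.
- **Bar angle:** the T-head bar lies about 22° off the housing's y axis, toward its x axis. The four wrist views that showed it agreed within about 0.5°.
- **Bystanders:** I left the other things on the bench and the yellow ring alone and saw no contact. I did not re-measure where they stand.
- **Disagreement:** the finger opening read about 2 mm less than the parts' stated widths when gripping. All three parts still measured centred and level in the jaws, and no other check failed.

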